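# Lay out the drills in working order

### The job

The drills for the next job came in the carrying rack, in the order in which they will be used. Swing its sprung retaining bar up and back until it stays open by itself, and only then move all four drills to the empty bench rack, one to each place, so that they lie centred and seated in the notches in the same order from left to right as they came. Leave the bar open.

Things in the scene. Friction and masses are not known exactly. Their poses are not given: they have to be found in the camera images.
- drill_thick: a thick bright twist drill, 13 mm across, 150 mm long, lying level with its tip toward the robot; treat it as a 13 x 13 mm square bar. Origin: middle of its length, on its underside (so its centre line is 6.5 mm above). Its y axis runs along it, away from the robot (tip to shank), x across it to the right, z up. 50 g. Grip it across x at mid-length.
- drill_black: a black twist drill, 12 mm across, 140 mm long, lying level with its tip toward the robot; treat it as a 12 x 12 mm square bar. Origin: middle of its length, on its underside (so its centre line is 6 mm above). Its y axis runs along it, away from the robot (tip to shank), x across it to the right, z up. 50 g. Grip it across x at mid-length.
- drill_small: a small golden twist drill, 8 mm across, 110 mm long, lying level with its tip toward the robot; treat it as a 8 x 8 mm square bar. Origin: middle of its length, on its underside (so its centre line is 4 mm above). Its y axis runs along it, away from the robot (tip to shank), x across it to the right, z up. 50 g. Grip it across x at mid-length.
- drill_long: a slender bright twist drill, 10 mm across, 160 mm long, lying level with its tip toward the robot; treat it as a 10 x 10 mm square bar. Origin: middle of its length, on its underside (so its centre line is 5 mm above). Its y axis runs along it, away from the robot (tip to shank), x across it to the right, z up. 50 g. Grip it across x at mid-length.
- saddle_thick: blue saddle of the carrying rack in which drill_thick lies at the start; fixed, all four alike, 50 mm apart. Origin: centre of its underside, 12 mm above the bench; x along the drill, away from the robot, y left along the row. Two notched blocks 14 mm thick at x = +-38 mm, 62 mm clear between them for the fingers; notch floor 40 mm above the bench, 16 mm wide, sloping out to 32 mm at 54 mm.
- saddle_black: blue saddle of the carrying rack in which drill_black lies at the start; fixed, all four alike, 50 mm apart. Origin: centre of its underside, 12 mm above the bench; x along the drill, away from the robot, y left along the row. Two notched blocks 14 mm thick at x = +-38 mm, 62 mm clear between them for the fingers; notch floor 40 mm above the bench, 16 mm wide, sloping out to 32 mm at 54 mm.
- saddle_small: blue saddle of the carrying rack in which drill_small lies at the start; fixed, all four alike, 50 mm apart. Origin: centre of its underside, 12 mm above the bench; x along the drill, away from the robot, y left along the row. Two notched blocks 14 mm thick at x = +-38 mm, 62 mm clear between them for the fingers; notch floor 40 mm above the bench, 16 mm wide, sloping out to 32 mm at 54 mm.
- saddle_long: blue saddle of the carrying rack in which drill_long lies at the start; fixed, all four alike, 50 mm apart. Origin: centre of its underside, 12 mm above the bench; x along the drill, away from the robot, y left along the row. Two notched blocks 14 mm thick at x = +-38 mm, 62 mm clear between them for the fingers; notch floor 40 mm above the bench, 16 mm wide, sloping out to 32 mm at 54 mm.
- bench_rack: empty bench rack, fixed: dark board 136 x 226 x 12 mm, two light notched rails 14 mm thick at x = +-38 mm. Origin: board's centre on the bench; x away from the robot (drills lie along it), y left. Four places, left to right at y = +75, +25, -25, -75 mm; notch floor 40 mm above the bench, 16 mm wide, sloping out to 32 mm at 54 mm. 62 mm clear between the rails.
- bar_handle (a point): centre of the black handle (12 mm thick, 64 long, along y; 86 above the bench) of the sprung bar. Shut: x away from robot, y left, z up. Hinge line along y at x=+114, z=-34 mm in this frame. Turns about +y, up and back, to 2.1 rad; needs 4 N; past 1.2 rad springs open and stays, 140 mm high, behind the row. Saddles at y=+75, +25, -25, -75 mm, shut also x=+52.

How it is judged:
On the way:
1. the retaining bar stands open while all four drills still lie in their saddles (angle between bar_handle's own z axis and vertical above 1.7 rad and distance between drill_thick and saddle_thick below 0.036 m and distance between drill_black and saddle_black below 0.036 m and distance between drill_small and saddle_small below 0.036 m and distance between drill_long and saddle_long below 0.036 m), for 0.3 s.
At the end, for the whole second after the job is handed in: Bar open (over 1.7 rad). Each drill lies in the bench rack in the place, counted from the left, that its saddle has in the carrying rack: within 9 mm across and 18 mm lengthwise of the middle, underside 34-50 mm above the bench, in line within 0.15 rad (tip either way), released, at rest (angle between bar_handle's own z axis and vertical above 1.7 rad and ((y of saddle_thick in the frame of bar_handle between 0.063 and 0.087 m and y of drill_thick in the frame of bench_rack between 0.066 and 0.084 m) or (y of saddle_thick in the frame of bar_handle between 0.013 and 0.037 m and y of drill_thick in the frame of bench_rack between 0.016 and 0.034 m) or (y of saddle_thick in the frame of bar_handle between -0.037 and -0.013 m and y of drill_thick in the frame of bench_rack between -0.034 and -0.016 m) or (y of saddle_thick in the frame of bar_handle between -0.087 and -0.063 m and y of drill_thick in the frame of bench_rack between -0.084 and -0.066 m)) and x of drill_thick in the frame of bench_rack between -0.018 and 0.018 m and z of drill_thick in the frame of bench_rack between 0.034 and 0.05 m and angle between the y axis of each of drill_thick, drill_black, drill_small, drill_long and the x axis of bench_rack, either way round below 0.15 rad and linear speed of each of drill_thick, drill_black, drill_small, drill_long below 0.02 m/s and contact force between the fingers and drill_thick below 0.1 N and ((y of saddle_black in the frame of bar_handle between 0.063 and 0.087 m and y of drill_black in the frame of bench_rack between 0.066 and 0.084 m) or (y of saddle_black in the frame of bar_handle between 0.013 and 0.037 m and y of drill_black in the frame of bench_rack between 0.016 and 0.034 m) or (y of saddle_black in the frame of bar_handle between -0.037 and -0.013 m and y of drill_black in the frame of bench_rack between -0.034 and -0.016 m) or (y of saddle_black in the frame of bar_handle between -0.087 and -0.063 m and y of drill_black in the frame of bench_rack between -0.084 and -0.066 m)) and x of drill_black in the frame of bench_rack between -0.018 and 0.018 m and z of drill_black in the frame of bench_rack between 0.034 and 0.05 m and contact force between the fingers and drill_black below 0.1 N and ((y of saddle_small in the frame of bar_handle between 0.063 and 0.087 m and y of drill_small in the frame of bench_rack between 0.066 and 0.084 m) or (y of saddle_small in the frame of bar_handle between 0.013 and 0.037 m and y of drill_small in the frame of bench_rack between 0.016 and 0.034 m) or (y of saddle_small in the frame of bar_handle between -0.037 and -0.013 m and y of drill_small in the frame of bench_rack between -0.034 and -0.016 m) or (y of saddle_small in the frame of bar_handle between -0.087 and -0.063 m and y of drill_small in the frame of bench_rack between -0.084 and -0.066 m)) and x of drill_small in the frame of bench_rack between -0.018 and 0.018 m and z of drill_small in the frame of bench_rack between 0.034 and 0.05 m and contact force between the fingers and drill_small below 0.1 N and ((y of saddle_long in the frame of bar_handle between 0.063 and 0.087 m and y of drill_long in the frame of bench_rack between 0.066 and 0.084 m) or (y of saddle_long in the frame of bar_handle between 0.013 and 0.037 m and y of drill_long in the frame of bench_rack between 0.016 and 0.034 m) or (y of saddle_long in the frame of bar_handle between -0.037 and -0.013 m and y of drill_long in the frame of bench_rack between -0.034 and -0.016 m) or (y of saddle_long in the frame of bar_handle between -0.087 and -0.063 m and y of drill_long in the frame of bench_rack between -0.084 and -0.066 m)) and x of drill_long in the frame of bench_rack between -0.018 and 0.018 m and z of drill_long in the frame of bench_rack between 0.034 and 0.05 m and contact force between the fingers and drill_long below 0.1 N); the robot touches nothing.
It also fails if it takes over 122 s, if anything falls off the work surface, if the arm or the gripper's body presses on something with over 40 N, if the wrist force passes 120 N, or if a joint passes its speed limit or range.

### The arm

A 7-joint arm with a two-finger parallel gripper is mounted at the origin on a cart in front of the work surface, level with it; the furniture and walls round the work are solid. World frame = base frame: x ahead of the robot, y to its left, z up, the work surface at z = 0. Lengths are in m, angles in rad, forces in N, time in s.
With the tool pointing down it reaches from about 0.425 to 1.025 m from the base axis. Payload 9.4 kg.
Tool frame: the origin (TCP) lies at the very end of the fingers, on their centre line; the grasp point (between the pads) lies 19 mm behind it (arm.hold_point_z is the distance from the TCP to the grasp point, in m); z points along the fingers, y is the line along which they close (so a half turn about z gives the same grasp; the last joint's range is limited). The gripper opens to 85 mm and grips with 20 to 120 N. Pads are 22 mm wide; open, the fingers measure 114 mm over their backs; the gripper's body (76 mm by 85 mm) begins 54 mm behind the grasp point. The pads swing forward as they close: fully open they stand 13 mm farther back than shut.
Start: joints at [-0.077, 0.599, -0.003, 1.599, 0.002, 0.943, -0.08], TCP at [0.725, -0, 0.231] pointing down, gripper open.
Joint ranges: [-2.57, 2.57], [-0.35, 1.97], [-1.29, 1.29], [0.11, 2.56], [-1.05, 4.19], [0.11, 1.86], [-2.63, 2.63]. Speed limits (rad/s): [2.22, 2.22, 3.01, 3.01, 3.14, 3.14, 3.14].

### API

Orientations are given as a rotation vector (axis times angle).
In Python, from plant import sensors, capture, camera_params, ticket, trace, arm gives the robot as it stands. The module is installed in compiled form; this text tells all that it offers.
- The arm moves only by the tool move_arm, never from a script. Its argument "increments" is a list that holds one entry, the list of rows, each a list of 7 numbers: the turn, a rotation vector about the world's x, y, z scaled (see below), then the shift along the world's x, y, z scaled (see below), then the closure, from -1 (fully open) to 1 (shut). In form: [[[ax, ay, az, x, y, z, jaw], ...]]. A call has 1 to 10 rows; each row is the pose to reach, as a shift and turn from the pose commanded when the call began, turning the shorter way round; what a row does not reach only later rows make up. The controller multiplies each number of a shift by 12 cm and each number of a turn by pi rad. A row lasts 1/8 s, in which the tool goes at most 62.5 mm and 10.7 degrees, less where a joint would pass 70% of its speed; a pose out of reach is approached as far as the arm can. A call with a number of a shift or a turn outside -1 to 1 is refused whole. A call with a gripper value outside its range is refused whole. The fingers move at their own pace and stop on an object; "grip_force" is the grip in N (left out, the last holds). Time passes only in rows, so rows that repeat a pose let the fingers close. It gives the time, the measured TCP pose, the force, the opening and the grip force at its end, in the units of the state.
- sensors.state(): the state, without advancing time (a new reading comes with each control period).
- capture(name): name is "scene" or "side" or "wrist"; returns the picture (420x560x3 uint8, red, green, blue); there is no depth.
- camera_params(name): a dict with "intrinsics" (3x3 intrinsics, pixels), "k1" (the pictures are not rectified: a ray, as slopes to the right and down, at radius r is drawn at 1 + k1 r^2 times it, then the intrinsics apply), "cam_to_world" (4x4, takes a point from camera to world coordinates). Camera axes: x right, y down, z forward; pixel columns grow to the right and rows downward; lengths in m; the calibration is good to about 2 mm. A picture is of the moment at which its call begins: read the wrist's pose just before it. camera_params takes no time and is no camera call; for the wrist camera it gives the pose at the moment of the call.
- ticket.job_done(): hands the job in; it is judged then, once.
Trained networks look in the newest picture that a camera, given by its name, has taken for a name from the list of things; names that differ only in an ending like _2 or _b are one class to them, and where a whole thing is asked for, a point or a joint stands for the part that bears it (a point fixed in the world has none). Each returns a list of dicts, best first, with "conf" (0 to 1); they miss things now and then, are a little off and sometimes report something else, mostly with a low value. They report only what shows in the picture. A call takes as long as a camera call.
- trace(camera, name): "region" (420x560 bool, what is visible of it) and "xy" ([column, row] in pixels, amid what is visible of it).
The state is a dict: "clock": time; "joint_positions": joint angles; "dq": joint speeds; "joint_efforts": joint torques, N m; "ee_pos": TCP position; "eef_rot": TCP orientation; "wrist_force": force on the tool from outside, world axes, zero at the start; "torque": the same for the moment, N m; "opening": opening from 0.0 (shut) to 1.0 (fully open); "grip_force": force on a finger pad.
Only numpy, scipy, OpenCV 4.12 (cv2) and the standard library are available. Lean on these libraries where they do the work, as an engineer would, in place of code of your own. Each camera call takes 0.05 s, during which the arm holds its last target. There are 200 camera calls.

## Working session

There is one attempt and no reset: what is moved stays moved. The work goes in short steps, Python scripts to look and compute and a tool call to move; the robot and the scene stay as the last step left them, time stands still between calls to the robot, and variables do not carry over. Pictures are saved under pics/ and viewed, at most 14 in all, crops included, and the job is handed in when it is done.

Besides the shell and the picture viewer there is one more tool, called after "Emit:" as a command line: name --argument value ..., lists and objects as JSON in quotes. move_arm: Moves the arm, as the interface text tells. Its arguments: {"type":"object","properties":{"increments":{"type":"array","items":{"type":"array","items":{"type":"array","items":{"type":"number"}}}},"grip_force":{"type":"number"}},"required":["increments"]}

```bash
mkdir -p pics; cat > h.py <<'E'
import numpy as np, cv2
from plant import sensors, capture, camera_params, ticket, trace, arm
def grab(c,fn=None):
    p=camera_params(c); im=capture(c)
    if fn: cv2.imwrite('pics/'+fn,im[:,:,::-1])
    return im,p
def ray(p,uv):
    K=np.array(p['intrinsics']);T=np.array(p['cam_to_world'])
    a=cv2.undistortPoints(np.array([[uv]],float),K,np.array([p['k1'],0,0,0,0.]))[0,0]
    return T[:3,3],T[:3,:3]@np.array([a[0],a[1],1])
def at_z(p,uv,z):
    o,d=ray(p,uv); return o+d*(z-o[2])/d[2]
def proj(p,X):
    K=np.array(p['intrinsics']);T=np.linalg.inv(np.array(p['cam_to_world']))
    return cv2.projectPoints(np.array(X,float).reshape(-1,1,3),cv2.Rodrigues(T[:3,:3])[0],T[:3,3],K,np.array([p['k1'],0,0,0,0.]))[0][:,0]
E
python3 - <<'E'
from h import *
for c in ['scene','side','wrist']:
    im,p=grab(c,c+'1.png')
    print(c,np.round(p['cam_to_world'],3).tolist())
    for n,z in [('drill_thick',.047),('drill_black',.046),('drill_small',.044),('drill_long',.045),('bench_rack',.03),('bar_handle',.086)]:
        for t in trace(c,n)[:2]:
            m=t['region']; print(n,round(t['conf'],2),np.round(t['xy']),m.sum(),np.round(at_z(p,t['xy'],z),3))
s=sensors.state();print(s)
E
```

```text
scene [[-0.877, -0.373, 0.302, 0.223], [-0.48, 0.689, -0.543, 0.547], [-0.006, -0.621, -0.784, 0.884], [0.0, 0.0, 0.0, 1.0]]
drill_thick 0.62 [216. 282.] 254 [0.575 0.211 0.047]
drill_black 0.67 [200. 318.] 281 [0.555 0.302 0.046]
drill_black 0.29 [220. 260.] 165 [0.599 0.156 0.046]
drill_small 0.46 [210. 299.] 118 [0.564 0.254 0.044]
drill_long 0.65 [224. 263.] 203 [0.587 0.159 0.045]
drill_long 0.17 [301. 183.] 2771 [ 0.541 -0.171  0.045]
bench_rack 0.92 [302. 183.] 2649 [ 0.545 -0.185  0.03 ]
bar_handle 0.86 [223. 289.] 1207 [0.535 0.235 0.086]
bar_handle 0.32 [216. 282.] 227 [0.558 0.227 0.086]
side [[-0.929, -0.252, 0.272, 0.176], [-0.371, 0.629, -0.683, 0.973], [0.001, -0.735, -0.678, 1.039], [0.0, 0.0, 0.0, 1.0]]
drill_thick 0.54 [248. 268.] 260 [0.576 0.212 0.047]
drill_black 0.6 [241. 299.] 291 [0.551 0.302 0.046]
drill_black 0.15 [234. 286.] 279 [0.585 0.273 0.046]
drill_long 0.57 [247. 253.] 122 [0.599 0.167 0.045]
bench_rack 0.88 [310. 178.] 2517 [ 0.557 -0.182  0.03 ]
bar_handle 0.71 [256. 277.] 1042 [0.532 0.259 0.086]
wrist [[1.0, -0.0, -0.0, 0.724], [-0.0, -0.949, -0.
[... 267 characters left out ...]
07669724,  0.59927265, -0.00248718,  1.59940145,  0.00180786,
        0.94289311, -0.07978096]), 'dq': array([ 6.00190966e-05,  5.79821022e-04,  9.04720746e-04, -1.68595255e-04,
       -9.58353860e-04,  1.60755150e-03, -5.33127607e-04]), 'joint_efforts': array([-7.00538949e-04, -7.76235294e+01,  1.56338643e+00, -2.58389783e+01,
        1.23054232e-02,  2.26666045e-03, -3.97321941e-06]), 'ee_pos': array([ 7.25002748e-01, -1.89855093e-05,  2.31294170e-01]), 'eef_rot': array([ 2.22136081e+00,  2.22143203e+00, -2.83064064e-05]), 'wrist_force': array([-1.31305047, -0.01594024, -0.36265185]), 'torque': array([ 0.01242132, -0.09552107, -0.03242757]), 'grip_force': 0.0, 'opening': 0.999505124836132}
```

View pics/scene1.png

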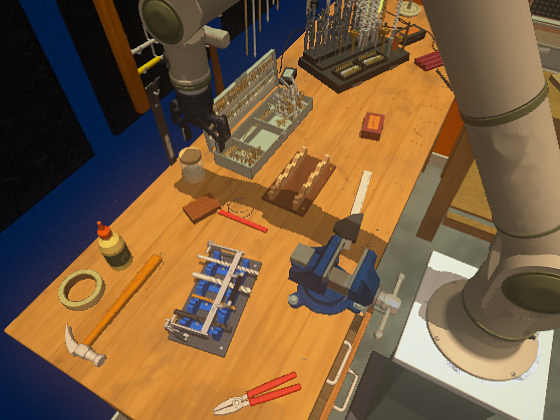

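View pics/side1.png

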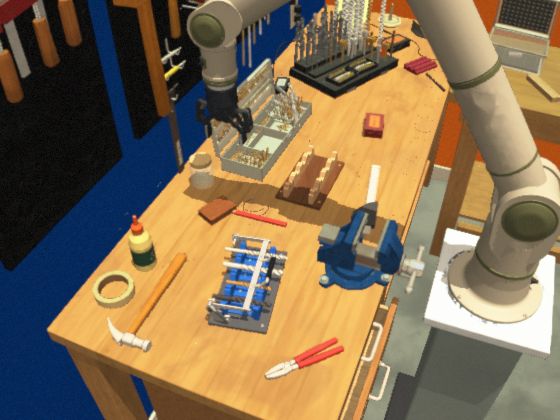

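View pics/wrist1.png

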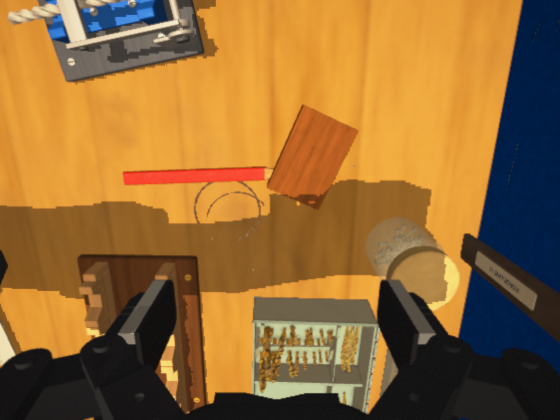

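The scene shows the carrying rack (blue saddles, bar shut) around px (215,300), the bench rack at (302,183), and the vise between them near the robot at (335,270). Next I'll look at the carrying rack from close up.

Emit:
move_arm --increments '[[[0, 0, 0, -0.75, 1, 0.3, -1], [0, 0, 0, -0.75, 1, 0.3, -1], [0, 0, 0, -0.75, 1, 0.3, -1]]]'

```text
clock: 1.42
ee_pos: [0.6332, 0.1236, 0.2683]
eef_rot: [-2.217, -2.225, -0.002]
wrist_force: [1.5, -0.0, -0.4]
opening: 1.001
grip_force: 0.0
```

Emit:
move_arm --increments '[[[0, 0, 0, -0.75, 1, 0, -1], [0, 0, 0, -0.75, 1, 0, -1], [0, 0, 0, -0.75, 1, 0, -1], [0, 0, 0, -0.75, 1, 0, -1], [0, 0, 0, -0.75, 1, 0, -1]]]'

```text
clock: 2.05
ee_pos: [0.5458, 0.2389, 0.2674]
eef_rot: [2.222, 2.22, 0.0]
wrist_force: [0.5, 0.2, 0.6]
opening: 0.998
grip_force: 0.0
```

```bash
python3 - <<'E'
from h import *
for c in ['wrist','scene','side']:
    im,p=grab(c,c+'2.png')
    for n,z in [('drill_thick',.047),('drill_black',.046),('drill_small',.044),('drill_long',.045),('bench_rack',.03),('bar_handle',.086),('saddle_thick',.03)]:
        for t in trace(c,n)[:4]:
            m=t['region']; print(n,round(t['conf'],2),np.round(t['xy']),m.sum(),np.round(at_z(p,t['xy'],z),3))
s=sensors.state();print(s['ee_pos'],s['eef_rot'],s['clock'])
E
```

```text
drill_thick 0.65 [313. 203.] 1354 [0.584 0.211 0.047]
drill_black 0.55 [292. 109.] 1473 [0.56  0.307 0.046]
drill_small 0.81 [298. 160.] 626 [0.567 0.257 0.044]
drill_long 0.68 [321. 247.] 1088 [0.595 0.158 0.045]
bench_rack 0.78 [273. 395.] 160 [ 0.539 -0.07   0.03 ]
bar_handle 0.86 [271. 187.] 6134 [0.54  0.238 0.086]
saddle_thick 0.97 [308. 196.] 1560 [0.579 0.213 0.03 ]
drill_thick 0.53 [216. 281.] 261 [0.575 0.21  0.047]
drill_thick 0.46 [209. 284.] 387 [0.586 0.223 0.047]
drill_black 0.56 [197. 318.] 212 [0.561 0.308 0.046]
drill_small 0.69 [207. 300.] 91 [0.568 0.259 0.044]
drill_long 0.47 [219. 260.] 212 [0.602 0.158 0.045]
bench_rack 0.62 [300. 182.] 2737 [ 0.552 -0.185  0.03 ]
bar_handle 0.81 [222. 294.] 984 [0.53  0.245 0.086]
saddle_thick 0.68 [221. 263.] 169 [0.601 0.155 0.03 ]
saddle_thick 0.6 [208. 283.] 224 [0.596 0.215 0.03 ]
drill_thick 0.7 [244. 269.] 181 [0.584 0.219 0.047]
drill_black 0.55 [236. 299.] 222 [0.563 0.308 0.046]
drill_small 0.48 [241. 286.] 76 [0.568 0.267 0.044]
drill_long 0.65 [248. 253.] 197 [0.597 0.168 0.045]
drill_long 0.19 [313. 177.] 2388 [ 0.545 -0.171  0.045]
bench_rack 0.7 [311. 176.] 2311 [ 0.558 -0.189  0.03 ]
bench_rack 0.66 [234. 288.] 342 [0.587 0.269 0.03 ]
bar_handle 0.86 [256. 277.] 1025 [0.531 0.261 0.086]
saddle_thick 0.53 [242. 276.] 255 [0.585 0.228 0.03 ]
[0.54498786 0.24000624 0.26728219] [ 2.22129135e+00  2.22153007e+00 -6.44576962e-05] 3.25
```

View pics/wrist2.png

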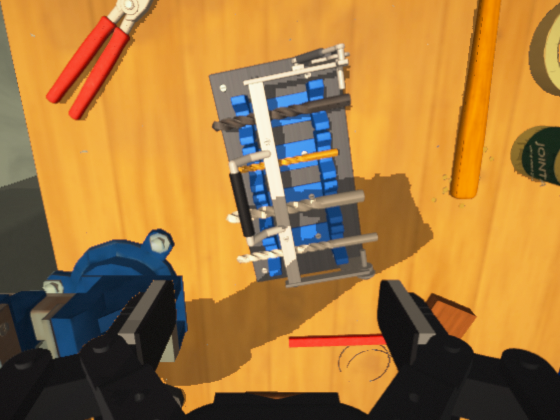

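The wrist picture shows the rack's crossbar from (258,85) to (290,283), with the black handle from (233,168) to (250,236) on its near side. From left to right the drills are black (row 109), small (160), thick (203) and long (247). The vise is at lower left, so I'll measure the handle and vise positions.

```bash
python3 - <<'E'
from h import *
p=camera_params('wrist')
im=cv2.imread('pics/wrist2.png')
sub=(im[150:250,220:262].max(2)<40).astype(np.uint8)
n,l,st,ce=cv2.connectedComponentsWithStats(sub); i=1+st[1:,4].argmax()
pts=np.argwhere(l==i)[:,::-1]+[220,150]; (c,wh,an)=cv2.minAreaRect(pts.astype(np.float32)); print('handle px',c,wh,an)
B=cv2.boxPoints((c,wh,an)); print('handle',at_z(p,c,.088),[np.round(at_z(p,b,.088),3) for b in B])
# yaw from drills
t={}
capture('wrist')
for n,z in [('drill_black',.05),('drill_small',.046),('drill_thick',.05),('drill_long',.048)]:
    m=trace('wrist',n)[0]['region']; q=np.argwhere(m)[:,::-1].astype(np.float32)
    W=np.array([at_z(p,x,z)[:2] for x in q]); d=np.linalg.svd(W-W.mean(0),full_matrices=False)[2][0]; d*=np.sign(d[0])
    s=(W-W.mean(0))@d; mid=W.mean(0)+d*(s.max()+s.min())/2
    print(n,'mid',mid.round(4),'yaw',np.arctan2(d[1],d[0]).round(3),'len',np.ptp(s).round(3))
for z in (0,.05,.1): print('vise',z,[np.round(at_z(p,u,z)[:2],3) for u in [(160,242),(187,320),(110,240),(180,395)]])
E
```

```text
handle px (245.4767303466797, 203.50511169433594) (62.36869430541992, 3.859330892562866) 77.6192398071289
handle [0.51420935 0.22364642 0.088     ] [array([0.507, 0.253, 0.088]), array([0.511, 0.254, 0.088]), array([0.522, 0.193, 0.088]), array([0.518, 0.192, 0.088])]
drill_black mid [0.5486 0.3044] yaw 0.194 len 0.137
drill_small mid [0.5566 0.2565] yaw 0.183 len 0.103
drill_thick mid [0.5638 0.2077] yaw 0.178 len 0.148
drill_long mid [0.5781 0.1589] yaw 0.18 len 0.159
vise 0 [array([0.397, 0.146]), array([0.422, 0.031]), array([0.334, 0.149]), array([ 0.401, -0.099])]
vise 0.05 [array([0.415, 0.168]), array([0.437, 0.067]), array([0.36, 0.17]), array([ 0.418, -0.048])]
vise 0.1 [array([0.433, 0.189]), array([0.452, 0.102]), array([0.385, 0.191]), array([0.436, 0.003])]
```

Emit:
move_arm --increments '[[[0.0146, -0.1586, 0.0573, -0.74, -0.23, -0.3, 1], [0.0146, -0.1586, 0.0573, -0.74, -0.23, -0.56, 1], [0.0146, -0.1586, 0.0573, -0.74, -0.23, -0.56, 1], [0.0146, -0.1586, 0.0573, -0.74, -0.23, -0.56, 1], [0.0146, -0.1586, 0.0573, -0.74, -0.23, -0.56, 1], [0.0146, -0.1586, 0.0573, -0.74, -0.23, -0.56, 1]]]'

```text
clock: 4.25
ee_pos: [0.4783, 0.1938, 0.2074]
eef_rot: [1.809, 2.072, 0.441]
wrist_force: [0.0, -0.5, 1.0]
opening: 0.0
grip_force: 0.0
```

```bash
python3 - <<'E'
from h import *
s=sensors.state();print(s['ee_pos'],s['eef_rot'],s['clock'],s['joint_positions'],s['opening'])
R=cv2.Rodrigues(s['eef_rot'])[0];print(R.round(3))
E
```

```text
[0.4783006  0.19382922 0.20744819] [1.80887121 2.07164971 0.44080586] 4.25 [-0.775804    0.30703289  0.12267414  2.41726507  1.43400721  0.25139294
 -1.91160725] 0.00033835788232927926
[[-0.12   0.881  0.459]
 [ 0.991  0.134  0.002]
 [-0.06   0.455 -0.889]]
```

Emit:
move_arm --increments '[[[0, 0, 0, 0, 0, 0, 1], [0, 0, 0, 0, 0, 0, 1], [0, 0, 0, 0, 0, 0, 1], [0, 0, 0, 0, 0, 0, 1]]]'

```text
clock: 4.75
ee_pos: [0.4787, 0.1934, 0.2075]
eef_rot: [1.811, 2.071, 0.438]
wrist_force: [-0.4, 0.0, -0.5]
opening: -0.0
grip_force: 0.0
```

```bash
python3 - <<'E'
from h import *
s=sensors.state();print(s['ee_pos'],s['eef_rot'],s['clock'],s['joint_positions'],s['dq'])
R=cv2.Rodrigues(s['eef_rot'])[0];print(R.round(3))
E
```

```text
[0.47866747 0.19338345 0.20747339] [1.81067775 2.07060589 0.43836734] 4.75 [-0.77532864  0.30725029  0.12337554  2.41577527  1.42261966  0.25178884
 -1.90043564] [ 0.00036762 -0.0006715  -0.00238505  0.00565327  0.01208592 -0.00162757
 -0.01201374]
[[-0.119  0.881  0.457]
 [ 0.991  0.133 -0.   ]
 [-0.061  0.453 -0.889]]
```

```bash
cat >> h.py <<'E'
def inc(pos,yaw,s=None):
    "increment to tool down at pos; yaw=0 start orientation"
    s=s or sensors.state(); R=cv2.Rodrigues(s['eef_rot'])[0]
    R0=np.array([[0,1,0],[1,0,0],[0,0,-1.]]); c,n=np.cos(yaw),np.sin(yaw)
    T=np.array([[c,-n,0],[n,c,0],[0,0,1]])@R0
    return (cv2.Rodrigues(T@R.T)[0].ravel()/np.pi).round(4),((np.array(pos)-s['ee_pos'])/.12).round(3)
E
python3 -c "
from h import *
print(inc((.545,.24,.267),0))"
```

```text
(array([ 0.0101,  0.151 , -0.0418]), array([0.553, 0.388, 0.496]))
```

Emit:
move_arm --increments '[[[0.01, 0.151, -0.042, 0.55, 0.39, 0.5, 1], [0.01, 0.151, -0.042, 0.55, 0.39, 0.5, -1], [0.01, 0.151, -0.042, 0.55, 0.39, 0.5, -1], [0.01, 0.151, -0.042, 0.55, 0.39, 0.5, -1], [0.01, 0.151, -0.042, 0.55, 0.39, 0.5, -1], [0.01, 0.151, -0.042, 0.55, 0.39, 0.5, -1], [0.01, 0.151, -0.042, 0.55, 0.39, 0.5, -1]]]'

```text
clock: 5.62
ee_pos: [0.5439, 0.2391, 0.2663]
eef_rot: [2.221, 2.219, -0.003]
wrist_force: [-0.0, -1.0, -1.6]
opening: 0.995
grip_force: 0.0
```

```bash
python3 -c "
from h import *
s=sensors.state();print(s['ee_pos'],s['eef_rot'],s['joint_positions'],s['dq'].round(2))
print(inc((.511,.2225,.2),1.755))"
```

```text
[0.54392987 0.23906619 0.26628871] [ 2.221338    2.2188375  -0.00251766] [-0.35548789  0.41211832 -0.21778353  1.8593339   0.11511546  0.88323297
 -0.63001837] [-0.04 -0.02 -0.01  0.02  0.01 -0.01 -0.01]
(array([5.00e-04, 7.00e-04, 5.59e-01]), array([-0.274, -0.138, -0.552]))
```

Emit:
move_arm --increments '[[[0, 0, 0.15, 0, 0, 0, -1], [0, 0, 0.3, 0, 0, 0, -1], [0, 0, 0.45, 0, 0, 0, -1], [0, 0, 0.559, -0.1, -0.05, -0.2, -1], [0, 0, 0.559, -0.27, -0.14, -0.55, -1], [0, 0, 0.559, -0.27, -0.14, -0.55, -1], [0, 0, 0.559, -0.27, -0.14, -0.55, -1], [0, 0, 0.559, -0.27, -0.14, -0.55, -1], [0, 0, 0.559, -0.27, -0.14, -0.55, -1], [0, 0, 0.559, -0.27, -0.14, -0.55, -1]]]'

```text
clock: 6.88
ee_pos: [0.51, 0.2241, 0.2009]
eef_rot: [-0.303, 3.126, -0.003]
wrist_force: [-0.1, -0.1, 0.2]
opening: 1.002
grip_force: 0.0
```

Emit:
move_arm --increments '[[[0, 0, 0, 0, 0, 0, -1], [0, 0, 0, 0, 0, 0, -1]]]'

```text
clock: 7.12
ee_pos: [0.511, 0.2238, 0.2013]
eef_rot: [-0.291, 3.127, -0.002]
wrist_force: [-0.0, 0.2, 0.0]
opening: 0.996
grip_force: 0.0
```

```bash
python3 -c "
from h import *
s=sensors.state();print(s['ee_pos'],s['eef_rot'],s['joint_positions'],s['dq'].round(2))
im,p=grab('wrist','w3.png')
print(proj(p,[(.511,.2225,.086),(.511-.183*.032,.2225+.983*.032,.086),(.511+.183*.032,.2225-.983*.032,.086)]).round())
print(inc((.511,.2225,.077),1.755))"
```

```text
[0.51103707 0.22383077 0.20126235] [-2.91265401e-01  3.12710482e+00 -1.50123231e-03] [-0.04946325  0.51146995 -0.66472694  1.98728959  0.44171004  0.78836365
  0.78588115] [ 0.01  0.    0.   -0.01 -0.    0.    0.01]
[[274. 208.]
 [316. 208.]
 [233. 208.]]
(array([ 0.0002,  0.0003, -0.0004]), array([-0.003, -0.01 , -1.036]))
```

View pics/w3.png

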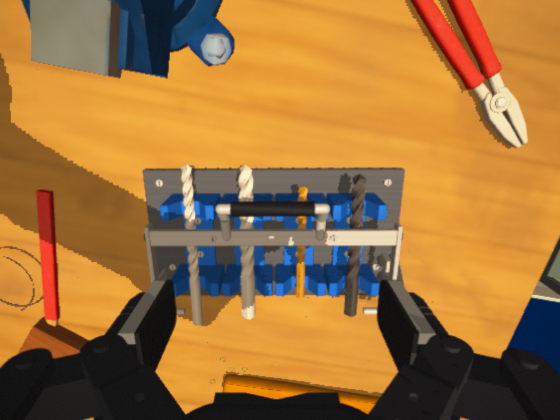

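The handle is centred at (273,209), as predicted. Its silver end posts span 218–329, about 85 mm, so I can't straddle them. I'll push the handle up and back with shut fingers from the near side, slightly pitched.

Emit:
move_arm --increments '[[[0.0117, -0.0626, 0, -0.27, -0.06, -0.3, 1], [0.0117, -0.0626, 0, -0.27, -0.06, -0.54, 1], [0.0117, -0.0626, 0, -0.27, -0.06, -0.54, 1], [0.0117, -0.0626, 0, -0.27, -0.06, -0.54, 1], [0.0117, -0.0626, 0, -0.27, -0.06, -0.54, 1], [0.0117, -0.0626, 0, -0.27, -0.06, -0.54, 1]]]'

```text
clock: 7.92
ee_pos: [0.4806, 0.2161, 0.1372]
eef_rot: [-0.27, 2.928, 0.028]
wrist_force: [0.0, 0.4, -0.0]
opening: -0.002
grip_force: 0.0
```

```bash
python3 -c "
from h import *
s=sensors.state();print(s['ee_pos'],cv2.Rodrigues(s['eef_rot'])[0].round(3),s['joint_positions'],s['dq'].round(2))"
```

```text
[0.48064311 0.21612158 0.13715593] [[-0.963 -0.183  0.197]
 [-0.179  0.983  0.037]
 [-0.2    0.    -0.98 ]] [-0.29893318  0.47924039 -0.38163245  2.26194175  0.83067117  0.35251686
  0.35452264] [-0.    0.    0.01  0.01  0.01 -0.   -0.01]
```

Emit:
move_arm --increments '[[[0, 0, 0, 0.06, 0.01, -0.33, 1], [0, 0, 0, 0.114, 0.028, -0.66, 1], [0, 0, 0, 0.114, 0.028, -0.66, 1], [0, 0, 0, 0.114, 0.028, -0.66, 1], [0, 0, 0, 0.114, 0.028, -0.66, 1]]]'

```text
clock: 8.55
ee_pos: [0.4938, 0.2198, 0.0589]
eef_rot: [-0.27, 2.928, 0.03]
wrist_force: [0.5, 0.4, -0.0]
opening: 0.001
grip_force: 0.0
```

```bash
python3 -c "
from h import *
s=sensors.state();print(s['ee_pos'],cv2.Rodrigues(s['eef_rot'])[0].round(3)[:,2],s['joint_positions'],s['wrist_force'])
im,p=grab('wrist','w4.png');cv2.imwrite('pics/m4.png',np.hstack([cv2.resize(im,(400,300)),cv2.resize(grab('side')[0][200:350,180:380],(400,300))])[:,:,::-1])"
```

```text
[0.49377184 0.21975386 0.05885122] [ 0.197  0.038 -0.98 ] [-0.52396923  0.61912467 -0.06337733  2.29714895  1.2464851   0.11746338
 -0.05111506] [ 0.50982538  0.38529831 -0.02704126]
```

View pics/m4.png

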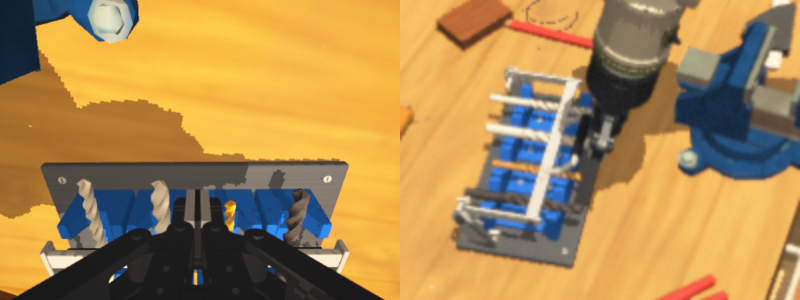

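The left half (wrist) shows the shut fingers between the thick and golden drills. The right half (side) shows them in front of the black handle. Next I push along the arc.

Emit:
move_arm --increments '[[[0, 0, 0, 0.066, 0.012, 0.05, 1], [0, 0, 0, 0.1, 0.018, 0.13, 1], [0, 0, 0, 0.131, 0.024, 0.217, 1], [0, 0, 0, 0.185, 0.034, 0.3, 1], [0, 0, 0, 0.238, 0.044, 0.383, 1], [0, 0, 0, 0.31, 0.057, 0.45, 1], [0, 0, 0, 0.377, 0.07, 0.517, 1], [0, 0, 0, 0.46, 0.085, 0.58, 1], [0, 0, 0, 0.541, 0.101, 0.633, 1], [0, 0, 0, 0.63, 0.117, 0.67, 1]]]'

```text
clock: 9.9
ee_pos: [0.5694, 0.2334, 0.1386]
eef_rot: [-0.272, 2.929, 0.027]
wrist_force: [-2.2, 0.2, 0.4]
opening: 0.003
grip_force: 0.7
```

```bash
python3 -c "
from h import *
s=sensors.state();print(s['ee_pos'],cv2.Rodrigues(s['eef_rot'])[0].round(3)[:,2],s['joint_positions'],s['wrist_force'])
im,p=grab('wrist','w5.png');cv2.imwrite('pics/m5.png',np.hstack([cv2.resize(im,(400,300)),cv2.resize(grab('side')[0][200:350,180:380],(400,300))])[:,:,::-1])"
```

```text
[0.56943047 0.23340222 0.13859081] [ 0.196  0.037 -0.98 ] [-0.15835806  0.57642606 -0.51528763  2.06389897  0.79016265  0.50058458
  0.4889727 ] [-2.19042681  0.17915447  0.42682233]
```

View pics/m5.png

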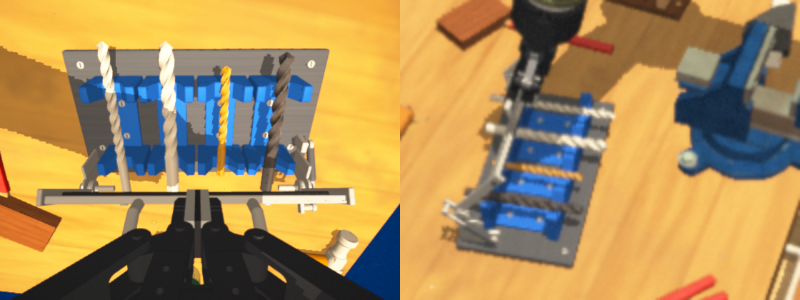

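Working: the bar is up about 1 rad with the drills undisturbed. I'll keep pushing back.

Emit:
move_arm --increments '[[[0, 0, 0, 0.1, 0.018, 0.02, 1], [0, 0, 0, 0.2, 0.037, 0.03, 1], [0, 0, 0, 0.3, 0.055, 0.03, 1], [0, 0, 0, 0.4, 0.073, 0.03, 1], [0, 0, 0, 0.5, 0.091, 0.03, 1], [0, 0, 0, 0.5, 0.091, 0.03, 1]]]'

```text
clock: 10.75
ee_pos: [0.6298, 0.2445, 0.1411]
eef_rot: [-0.271, 2.929, 0.028]
wrist_force: [-1.0, -0.2, 0.1]
opening: 0.001
grip_force: 0.0
```

Emit:
move_arm --increments '[[[0, 0, 0, -0.3, -0.055, 0.3, 1], [0, 0, 0, -0.7, -0.13, 0.8, -1], [0, 0, 0, -0.7, -0.13, 0.8, -1], [0, 0, 0, -0.7, -0.13, 0.8, -1]]]'

```text
clock: 11.25
ee_pos: [0.545, 0.2287, 0.2382]
eef_rot: [-0.272, 2.927, 0.027]
wrist_force: [0.3, 0.4, -1.0]
opening: 0.639
grip_force: 0.0
```

```bash
python3 -c "
from h import *
s=sensors.state();print(s['ee_pos'],s['joint_positions'])
im,p=grab('wrist','w6.png');cv2.imwrite('pics/m6.png',np.hstack([cv2.resize(im,(400,300)),cv2.resize(grab('side')[0][200:350,180:380],(400,300))])[:,:,::-1])
print(inc((.545,.23,.26),1.755))"
```

```text
[0.54498876 0.22871079 0.2382    ] [-0.0380892   0.43428027 -0.67561357  2.02120925  0.59380695  0.67119986
  0.66165603]
(array([-0.0115,  0.0626, -0.0001]), array([-0.004,  0.013,  0.196]))
```

View pics/m6.png

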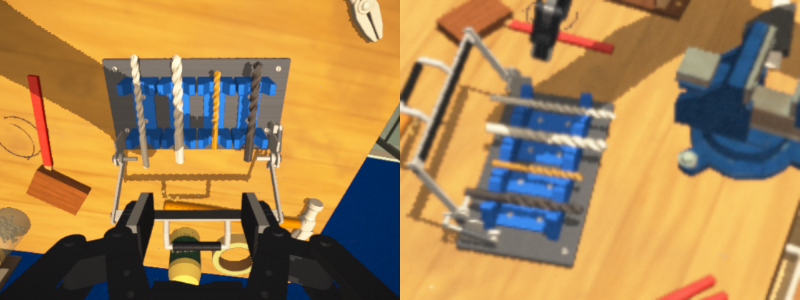

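The bar stands open and all four drills are still in their saddles. Now I'll level the tool and measure the drills unobstructed.

Emit:
move_arm --increments '[[[-0.0115, 0.0626, 0, -0.1, 0.01, 0.2, -1], [-0.0115, 0.0626, 0, -0.1, 0.01, 0.2, -1], [-0.0115, 0.0626, 0, -0.1, 0.01, 0.2, -1], [-0.0115, 0.0626, 0, -0.1, 0.01, 0.2, -1], [-0.0115, 0.0626, 0, -0.1, 0.01, 0.2, -1]]]'

```text
clock: 11.98
ee_pos: [0.5324, 0.23, 0.2609]
eef_rot: [-0.291, 3.127, -0.0]
wrist_force: [0.3, 0.0, -0.3]
opening: 1.004
grip_force: 0.0
```

```bash
cat >> h.py <<'E'
DR=[('drill_black',.046,.140),('drill_small',.044,.110),('drill_thick',.0465,.150),('drill_long',.045,.160)]
def drills(c='wrist',names=DR,fn=None):
    im,p=grab(c,fn)
    for n,z,L in names:
        for t in trace(c,n)[:1]:
            q=np.argwhere(t['region'])[:,::-1].astype(np.float32)
            W=np.array([at_z(p,x,z)[:2] for x in q]); d=np.linalg.svd(W-W.mean(0),full_matrices=False)[2][0]; d*=np.sign(d[0])
            s=(W-W.mean(0))@d; a,b=np.percentile(s,[.5,99.5]); mid=W.mean(0)+d*(a+b)/2
            print(n,round(t['conf'],2),'mid',mid.round(4),'yaw',np.arctan2(d[1],d[0]).round(3),'len',(b-a).round(3))
E
python3 -c "
from h import *
print(sensors.state()['ee_pos'])
drills(fn='w7.png')
for c in ('wrist','scene','side'):
    im,p=grab(c); tt=trace(c,'saddle_thick')
    for t in tt: print(c,round(t['conf'],2),t['xy'],at_z(p,t['xy'],.035).round(4))
print(inc((.545,.23,.26),1.755))"
```

```text
[0.53238766 0.23001225 0.26087742]
drill_black 0.58 mid [0.5483 0.3042] yaw 0.192 len 0.137
drill_small 0.79 mid [0.5542 0.2555] yaw 0.183 len 0.109
drill_thick 0.63 mid [0.5644 0.2065] yaw 0.176 len 0.149
drill_long 0.74 mid [0.5659 0.2071] yaw 0.192 len 0.098
wrist 0.96 [255.4, 206.7] [0.5695 0.2141 0.035 ]
scene 0.62 [214.1, 286.3] [0.5768 0.2188 0.035 ]
side 0.78 [249.9, 277.3] [0.5639 0.2281 0.035 ]
(array([-0.0002,  0.0001, -0.0003]), array([ 0.101, -0.   , -0.011]))
```

Emit:
move_arm --increments '[[[0, 0, 0, 0, -0.45, 0, -1], [0, 0, 0, 0, -0.865, 0, -1]]]'

```text
clock: 12.78
ee_pos: [0.5327, 0.1254, 0.2612]
eef_rot: [-0.293, 3.128, 0.001]
wrist_force: [1.0, -0.5, 0.7]
opening: 1.003
grip_force: 0.0
```

Emit:
move_arm --increments '[[[0, 0, 0, 0, -0.45, 0, -1], [0, 0, 0, 0, -0.865, 0, -1]]]'

```text
clock: 13.02
ee_pos: [0.5328, 0.0206, 0.2614]
eef_rot: [-0.29, 3.127, 0.001]
wrist_force: [1.5, 0.3, 0.1]
opening: 1.001
grip_force: 0.0
```

Emit:
move_arm --increments '[[[0, 0, -0.05, 0, -0.45, 0, -1], [0, 0, -0.05, 0, -0.865, 0, -1]]]'

```text
clock: 13.28
ee_pos: [0.5327, -0.0833, 0.2616]
eef_rot: [-0.04, 3.14, 0.0]
wrist_force: [0.9, 1.0, -0.5]
opening: 1.001
grip_force: 0.0
```

Emit:
move_arm --increments '[[[0, 0, 0, 0, -0.45, 0, -1], [0, 0, 0, 0, -0.865, 0, -1], [0, 0, 0, 0, -0.865, 0, -1], [0, 0, 0, 0, -0.865, 0, -1], [0, 0, 0, 0, -0.865, 0, -1]]]'

```text
clock: 13.9
ee_pos: [0.5331, -0.1835, 0.2615]
eef_rot: [-0.048, 3.14, 0.001]
wrist_force: [0.3, -0.0, -0.1]
opening: 1.0
grip_force: 0.0
```

```bash
python3 -c "
from h import *
s=sensors.state();print(s['ee_pos'],s['eef_rot'],s['joint_positions'])
im,p=grab('wrist','w8.png'); t=trace('wrist','bench_rack')[0]
m=t['region'].astype(np.uint8); r=cv2.minAreaRect(np.argwhere(m)[:,::-1].astype(np.float32)); print(r)
print([at_z(p,b,.012).round(4) for b in cv2.boxPoints(r)], at_z(p,r[0],.012))"
```

```text
[ 0.53305338 -0.18352876  0.26154323] [-4.77947803e-02  3.14042491e+00  1.39560197e-03] [ 0.7341502   0.44984665 -0.70635374  1.91008828  0.36379992  0.91175052
  1.45140281]
((253.82298278808594, 192.22174072265625), (210.33108520507812, 116.6796875), 2.6718647480010986)
[array([ 0.6273, -0.3379,  0.012 ]), array([ 0.489 , -0.3202,  0.012 ]), array([ 0.4927, -0.0909,  0.012 ]), array([ 0.6327, -0.0827,  0.012 ])] [ 0.55669173 -0.20831116  0.012     ]
```

View pics/w8.png

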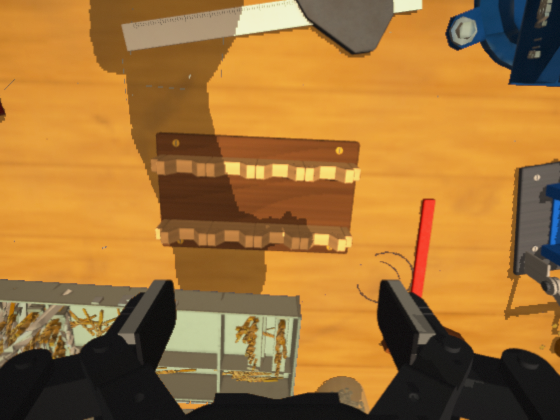

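The bench rack board has corners near (157,133), (360,143) and (351,253). Its rails run (152,165)–(359,175) and (155,236)–(351,243), and the notches are visible. I'll fit its pose.

```bash
cat > fit.py <<'E'
from h import *
from scipy.optimize import least_squares
p=camera_params('wrist'); im=cv2.imread('pics/w8.png'); im0=im.copy()
obj=np.array([[-.068,-.113,.012],[-.068,.113,.012],[.068,.113,.012]]);px=np.array([[157,133],[360,143],[351,253]],float)
def W(v,X): c,s=np.cos(v[2]),np.sin(v[2]); X=np.asarray(X,float); return np.c_[v[0]+c*X[:,0]-s*X[:,1],v[1]+s*X[:,0]+c*X[:,1],X[:,2]]
f=least_squares(lambda v:(proj(p,W(v,obj))-px).ravel(),[.555,-.2,.0]);v=f.x;print(v.round(4),f.fun.round(1))
for y in (.075,.025,-.025,-.075): print(y,W(v,[[0,y,.04]])[0].round(4))
print('toolbox near edge',[at_z(p,u,z).round(3) for u in ((160,288),(298,295)) for z in (.05,.1)])
for x in (-.038,.038):
  for y in (.075,.025,-.025,-.075):
    P=[[x-.007,y+.016,.054],[x-.007,y+.008,.04],[x-.007,y-.008,.04],[x-.007,y-.016,.054]]
    cv2.polylines(im,[np.round(proj(p,W(v,P))).astype(int)],False,(0,255,0),1)
P=[[-.068,-.113,.012],[-.068,.113,.012],[.068,.113,.012],[.068,-.113,.012]]
cv2.polylines(im,[np.round(proj(p,W(v,P))).astype(int)],True,(0,255,255),1)
cv2.imwrite('pics/fit.png',np.hstack([cv2.resize(a[120:265,140:375],None,fx=1.7,fy=2.8,interpolation=2) for a in (im,im0)]))
E
python3 fit.py
```

```text
[ 0.5627 -0.2036 -0.0067] [-1.1  0.8  2.3 -1.6 -1.3  1.3]
0.075 [ 0.5632 -0.1286  0.04  ]
0.025 [ 0.5628 -0.1786  0.04  ]
-0.025 [ 0.5625 -0.2286  0.04  ]
-0.075 [ 0.5622 -0.2786  0.04  ]
toolbox near edge [array([ 0.662, -0.312,  0.05 ]), array([ 0.633, -0.294,  0.1  ]), array([ 0.667, -0.155,  0.05 ]), array([ 0.636, -0.159,  0.1  ])]
```

View pics/fit.png

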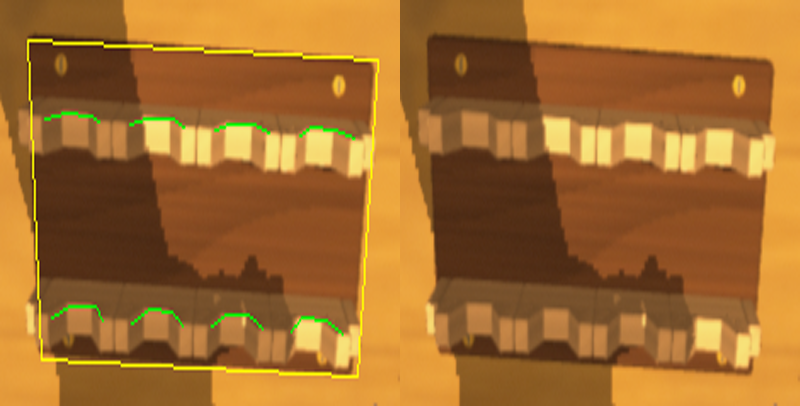

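```bash
cat >> fit.py <<'E'
Y=[-.075,-.025,.025,.075]
n=[(79.5,115),(156.5,120),(239.5,124),(319.5,128)];g=[(83,305),(157.5,309),(235,313),(309.5,318)]
obs=np.array([(140+x/1.7,120+y/2.8) for x,y in n+g])
o2=np.array([[x,y,.04] for x in (-.045,.031) for y in Y])
f2=least_squares(lambda v:(proj(p,W(v,o2))-obs).ravel(),v);print(f2.x.round(4));print(f2.fun.reshape(-1,2).round(1).tolist())
f3=least_squares(lambda v:(proj(p,W(v,o2+[0,0,v[3]]))-obs).ravel(),list(v)+[0]);print(f3.x.round(4));print(f3.fun.reshape(-1,2).round(1).tolist())
E
python3 fit.py|tail -4
python3 - <<'E'
from h import *
for c in('scene','side'):
    im,p=grab(c)
    t=trace(c,'bench_rack')[0]; r=np.argwhere(t['region'])[:,::-1].astype(float); print(c,t['conf'],at_z(p,t['xy'],.03).round(3))
E
```

```text
[ 0.563  -0.2044 -0.0059]
[[-2.2, -0.3], [0.8, -0.4], [0.1, -0.1], [0.9, 0.1], [-1.1, 0.3], [0.4, 0.3], [-0.0, 0.4], [1.2, 0.1]]
[ 0.5643 -0.2046 -0.006  -0.005 ]
[[-1.2, 0.1], [1.1, -0.0], [-0.3, 0.2], [-0.1, 0.5], [-0.2, -0.2], [0.7, -0.2], [-0.3, -0.1], [0.3, -0.4]]
scene 0.65 [ 0.549 -0.185  0.03 ]
side 0.74 [ 0.551 -0.182  0.03 ]
```

```bash
python3 - <<'E'
from h import *
def W(v,X): c,s=np.cos(v[2]),np.sin(v[2]); X=np.asarray(X,float); return np.c_[v[0]+c*X[:,0]-s*X[:,1],v[1]+s*X[:,0]+c*X[:,1],X[:,2]]
X=[[a*.068,b*.113,z] for a in(-1,1) for b in(-1,1) for z in (0,.012)]+[[a*.038+d*.007,b*.113,.054] for a in(-1,1) for b in(-1,1) for d in(-1,1)]
for c in('scene','side','wrist'):
    im,p=grab(c); m=trace(c,'bench_rack')[0]['region']
    ys,xs=np.where(m); q=proj(p,W([.563,-.2044,-.006],X))
    print(c,'mask',xs.min(),xs.max(),ys.min(),ys.max(),'model',q.min(0).round(),q.max(0).round())
E
```

```text
scene mask 262 335 146 216 model [260. 142.] [335. 218.]
side mask 276 343 146 209 model [275. 142.] [344. 211.]
wrist mask 152 361 133 253 model [144. 134.] [370. 255.]
```

The fit agrees with the fixed cameras. Now I pick drill_long, with the jaw part open to clear its neighbours.

Emit:
move_arm --increments '[[[0, 0, 0.0245, 0.06, 0.48, 0, 0.15], [0, 0, 0.049, 0.125, 0.951, 0, 0.15], [0, 0, 0.049, 0.125, 0.951, 0, 0.15]]]'

```text
clock: 14.88
ee_pos: [0.5484, -0.0659, 0.262]
eef_rot: [-0.298, 3.125, 0.004]
wrist_force: [-0.4, -0.7, -0.4]
opening: 0.424
grip_force: 0.0
```

Emit:
move_arm --increments '[[[0, 0, 0, 0.06, 0.48, 0, 0.15], [0, 0, 0, 0.125, 0.951, 0, 0.15], [0, 0, 0, 0.125, 0.951, 0, 0.15]]]'

```text
clock: 15.25
ee_pos: [0.5631, 0.0477, 0.2619]
eef_rot: [-0.295, 3.126, 0.004]
wrist_force: [0.4, -0.4, -0.1]
opening: 0.43
grip_force: 0.0
```

Emit:
move_arm --increments '[[[0, 0, 0, 0.06, 0.48, -0.2, 0.15], [0, 0, 0, 0.125, 0.951, -0.6, 0.15], [0, 0, 0, 0.125, 0.951, -1, 0.15], [0, 0, 0, 0.125, 0.951, -1, 0.15], [0, 0, 0, 0.125, 0.951, -1, 0.15], [0, 0, 0, 0.125, 0.951, -1, 0.15]]]'

```text
clock: 16.0
ee_pos: [0.5791, 0.1561, 0.1435]
eef_rot: [-0.282, 3.125, 0.001]
wrist_force: [0.2, -0.6, 0.8]
opening: 0.422
grip_force: 0.0
```

```bash
python3 -c "
from h import *
s=sensors.state();print(s['ee_pos'],s['eef_rot'],s['opening'])
drills(fn='w9.png')
print(inc((.578,.1589,.031),1.755))"
```

```text
[0.57912404 0.15611803 0.14353546] [-2.81933118e-01  3.12540759e+00  7.94596405e-04] 0.4216095725859727
drill_black 0.7 mid [0.5492 0.3039] yaw 0.194 len 0.138
drill_small 0.89 mid [0.5541 0.2554] yaw 0.186 len 0.108
drill_thick 0.78 mid [0.5545 0.2049] yaw 0.182 len 0.129
(array([-0.0002,  0.0006,  0.0009]), array([-0.002,  0.017, -0.927]))
```

View pics/w9.png

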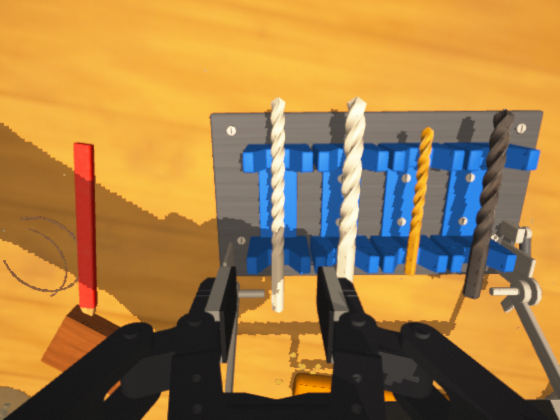

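Both fingers straddle drill_long (column 278), so I descend, grip and lift.

Emit:
move_arm --increments '[[[0, 0, 0, 0, 0.015, -0.4, 0.15], [0, 0, 0, 0, 0.015, -0.8, 0.15], [0, 0, 0, 0, 0.015, -0.927, 0.15], [0, 0, 0, 0, 0.015, -0.927, 0.15], [0, 0, 0, 0, 0.015, -0.927, 0.15], [0, 0, 0, 0, 0.015, -0.927, 1], [0, 0, 0, 0, 0.015, -0.927, 1], [0, 0, 0, 0, 0.015, -0.927, 1], [0, 0, 0, 0, 0.015, -0.927, 1], [0, 0, 0, 0, 0.015, -0.927, 1]]]' --grip_force 40

```text
clock: 17.5
ee_pos: [0.5785, 0.1591, 0.0314]
eef_rot: [-0.285, 3.126, 0.001]
wrist_force: [-0.7, -1.6, 6.9]
opening: 0.099
grip_force: 39.9
```

Emit:
move_arm --increments '[[[0, 0, 0, 0, 0, 0.2, 1], [0, 0, 0, 0, 0, 0.6, 1], [0, 0, 0, 0, 0, 1, 1], [0, 0, 0, 0, 0, 1, 1]]]'

```text
clock: 18.0
ee_pos: [0.5796, 0.1598, 0.1541]
eef_rot: [-0.284, 3.122, 0.003]
wrist_force: [0.1, 0.0, -1.0]
opening: 0.098
grip_force: 39.1
```

```bash
python3 -c "
from h import *
s=sensors.state();print(s['ee_pos'],s['eef_rot'],s['opening']*85,s['grip_force'])
print(inc((.5626,-.2795,.151),1.565))"
```

```text
[0.57962709 0.15983025 0.15412904] [-2.84233730e-01  3.12173918e+00  2.96284415e-03] 8.338912118637463 39.10951316356659
(array([-0.0006,  0.0022, -0.0596]), array([-0.142, -3.661, -0.026]))
```

Emit:
move_arm --increments '[[[0, 0, -0.03, -0.017, -0.45, 0, 1], [0, 0, -0.0596, -0.034, -0.915, 0, 1], [0, 0, -0.0596, -0.034, -0.915, 0, 1]]]'

```text
clock: 18.38
ee_pos: [0.5729, 0.0433, 0.149]
eef_rot: [-0.02, -3.14, 0.005]
wrist_force: [0.6, 0.1, 0.6]
opening: 0.1
grip_force: 39.2
```

Emit:
move_arm --increments '[[[0, 0, 0, -0.017, -0.45, 0, 1], [0, 0, 0, -0.034, -0.915, 0, 1]]]'

```text
clock: 18.62
ee_pos: [0.5697, -0.0603, 0.1497]
eef_rot: [0.003, 3.141, 0.002]
wrist_force: [1.5, -0.0, 0.2]
opening: 0.098
grip_force: 39.3
```

Emit:
move_arm --increments '[[[0, 0, 0, -0.017, -0.45, 0, 1], [0, 0, 0, -0.034, -0.915, 0, 1]]]'

```text
clock: 18.88
ee_pos: [0.5656, -0.171, 0.1497]
eef_rot: [0.005, 3.141, 0.002]
wrist_force: [1.3, 0.4, -0.4]
opening: 0.102
grip_force: 39.3
```

Emit:
move_arm --increments '[[[0, 0, 0, -0.017, -0.45, 0, 1], [0, 0, 0, -0.034, -0.915, 0, 1], [0, 0, 0, -0.034, -0.915, 0, 1], [0, 0, 0, -0.034, -0.915, 0, 1], [0, 0, 0, -0.034, -0.915, 0, 1], [0, 0, 0, -0.034, -0.915, 0, 1]]]'

```text
clock: 19.62
ee_pos: [0.562, -0.2787, 0.1502]
eef_rot: [0.004, 3.141, 0.001]
wrist_force: [-0.1, -0.2, -0.5]
opening: 0.096
grip_force: 39.3
```

```bash
python3 -c "
from h import *
s=sensors.state();print(s['ee_pos'],s['eef_rot'],s['opening']*85,s['grip_force'])
grab('wrist','w10.png')
print(inc((.5626,-.2795,.032),1.565))"
```

```text
[ 0.56196232 -0.27869224  0.15023312] [4.38830717e-03 3.14092835e+00 1.08255628e-03] 8.177604294546391 39.33928728103638
(array([-0.0002,  0.0002, -0.0008]), array([ 0.006, -0.005, -0.985]))
```

View pics/w10.png

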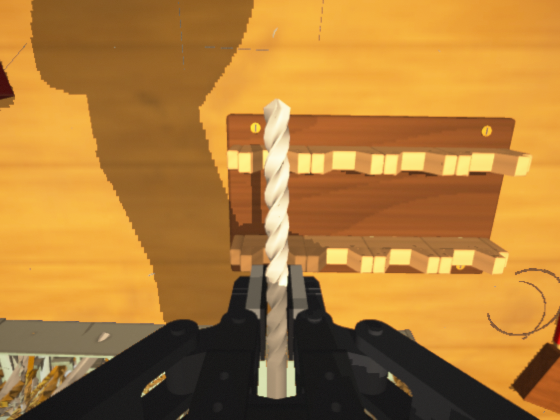

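The drill (column 278) sits about 2–3 mm left of where the last notch must be (about 274 from the 70 px spacing). I'll correct by 2 mm and set it down.

Emit:
move_arm --increments '[[[0, 0, 0, 0.005, -0.02, -0.4, 1], [0, 0, 0, 0.005, -0.02, -0.75, 1], [0, 0, 0, 0.005, -0.02, -0.9, 1], [0, 0, 0, 0.005, -0.02, -0.98, 1], [0, 0, 0, 0.005, -0.02, -0.98, 1], [0, 0, 0, 0.005, -0.02, -0.98, 1]]]'

```text
clock: 20.42
ee_pos: [0.5628, -0.2827, 0.0337]
eef_rot: [0.008, 3.14, -0.0]
wrist_force: [1.0, 0.6, -0.6]
opening: 0.095
grip_force: 39.4
```

Emit:
move_arm --increments '[[[0, 0, 0, 0, 0, 0, 0.15], [0, 0, 0, 0, 0, 0, 0.15], [0, 0, 0, 0, 0, 0, 0.15], [0, 0, 0, 0, 0, 0.3, 0.15], [0, 0, 0, 0, 0, 0.7, 0.15], [0, 0, 0, 0, 0, 1, 0.15], [0, 0, 0, 0, 0, 1, 0.15], [0, 0, 0, 0, 0, 1, 0.15]]]'

```text
clock: 21.42
ee_pos: [0.5616, -0.2827, 0.1521]
eef_rot: [-0.009, -3.141, -0.001]
wrist_force: [-1.2, -0.2, -0.6]
opening: 0.426
grip_force: 0.0
```

```bash
python3 -c "
from h import *
s=sensors.state();print(s['ee_pos'],s['eef_rot'],s['opening']*85,s['grip_force'])
drills(names=DR[3:],fn='w11.png')
print(inc((.5641,.207,.151),1.755))"
```

```text
[ 0.56160926 -0.28274726  0.15205766] [-8.54498179e-03 -3.14144181e+00 -5.91855461e-04] 36.19173073560743 0.0
drill_long 0.73 mid [ 0.5619 -0.2825] yaw -0.004 len 0.159
(array([-0.0004, -0.0005,  0.0603]), array([ 2.300e-02,  4.079e+00, -2.000e-03]))
```

View pics/w11.png

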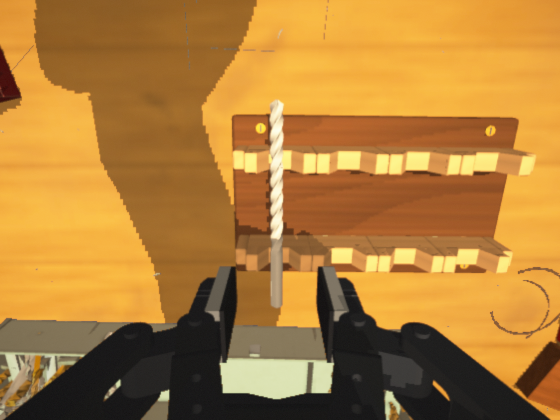

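drill_long is seated in the rightmost notch. Next is drill_thick.

Emit:
move_arm --increments '[[[0, 0, 0, 0, 0.45, 0, 0.15], [0, 0, 0, 0.005, 0.816, 0, 0.15]]]'

```text
clock: 21.78
ee_pos: [0.5621, -0.183, 0.1512]
eef_rot: [-0.009, -3.14, -0.003]
wrist_force: [0.3, 1.6, -0.4]
opening: 0.425
grip_force: 0.0
```

Emit:
move_arm --increments '[[[0, 0, 0, 0, 0.45, 0, 0.15], [0, 0, 0, 0.005, 0.816, 0, 0.15]]]'

```text
clock: 22.02
ee_pos: [0.5627, -0.0844, 0.1515]
eef_rot: [-0.006, -3.14, -0.002]
wrist_force: [0.7, -0.5, -0.5]
opening: 0.422
grip_force: 0.0
```

Emit:
move_arm --increments '[[[0, 0, 0.03, 0, 0.45, 0, 0.15], [0, 0, 0.0603, 0.005, 0.816, 0, 0.15]]]'

```text
clock: 22.28
ee_pos: [0.5633, 0.0135, 0.1515]
eef_rot: [0.296, -3.127, -0.002]
wrist_force: [1.0, 0.8, -0.5]
opening: 0.425
grip_force: 0.0
```

Emit:
move_arm --increments '[[[0, 0, 0, 0, 0.45, 0, 0.15], [0, 0, 0, 0.005, 0.816, 0, 0.15]]]'

```text
clock: 22.52
ee_pos: [0.5639, 0.1113, 0.1514]
eef_rot: [0.291, -3.127, -0.002]
wrist_force: [-0.1, -1.3, 0.2]
opening: 0.424
grip_force: 0.0
```

Emit:
move_arm --increments '[[[0, 0, 0, 0, 0.45, 0, 0.15], [0, 0, 0, 0.005, 0.816, 0, 0.15], [0, 0, 0, 0.005, 0.816, 0, 0.15], [0, 0, 0, 0.005, 0.816, 0, 0.15], [0, 0, 0, 0.005, 0.816, 0, 0.15]]]'

```text
clock: 23.15
ee_pos: [0.5651, 0.2053, 0.1519]
eef_rot: [0.286, -3.128, 0.001]
wrist_force: [0.6, -0.3, -0.2]
opening: 0.42
grip_force: 0.0
```

```bash
python3 -c "
from h import *
s=sensors.state();print(s['ee_pos'],s['eef_rot'],s['opening']*85,s['clock'])
drills(names=DR[:3])
print(inc((.5641,.207,.032),1.755))"
```

```text
[0.56512571 0.20533299 0.15189221] [ 2.86230783e-01 -3.12789126e+00  8.26454941e-04] 35.71413704247741 23.15
drill_black 0.94 mid [0.5494 0.3044] yaw 0.195 len 0.14
drill_small 0.96 mid [0.554  0.2554] yaw 0.186 len 0.109
drill_thick 0.7 mid [0.5642 0.2066] yaw 0.178 len 0.149
(array([-0.0001,  0.0001,  0.0004]), array([-0.01 ,  0.008, -1.004]))
```

Emit:
move_arm --increments '[[[0, 0, 0, -0.01, 0.01, -0.4, 0.15], [0, 0, 0, -0.01, 0.01, -0.8, 0.15], [0, 0, 0, -0.01, 0.01, -1, 0.15], [0, 0, 0, -0.01, 0.01, -1, 0.15], [0, 0, 0, -0.01, 0.01, -1, 0.15], [0, 0, 0, -0.01, 0.01, -1, 1], [0, 0, 0, -0.01, 0.01, -1, 1], [0, 0, 0, -0.01, 0.01, -1, 1], [0, 0, 0, -0.01, 0.01, -1, 1], [0, 0, 0, -0.01, 0.01, -1, 1]]]'

```text
clock: 24.6
ee_pos: [0.5649, 0.2074, 0.0339]
eef_rot: [-0.288, 3.126, -0.001]
wrist_force: [-0.2, -3.4, 5.6]
opening: 0.144
grip_force: 39.1
```

Emit:
move_arm --increments '[[[0, 0, 0, 0, 0, 0.2, 1], [0, 0, 0, 0, 0, 0.6, 1], [0, 0, 0, 0, 0, 1, 1], [0, 0, 0, 0, 0, 1, 1]]]'

```text
clock: 25.1
ee_pos: [0.5658, 0.2092, 0.1569]
eef_rot: [-0.287, 3.121, 0.004]
wrist_force: [-0.4, 0.2, -1.4]
opening: 0.144
grip_force: 39.3
```

Emit:
move_arm --increments '[[[0, 0, -0.03, -0.003, -0.45, 0, 1], [0, 0, -0.0603, -0.003, -0.915, 0, 1], [0, 0, -0.0603, -0.003, -0.915, 0, 1]]]'

```text
clock: 25.48
ee_pos: [0.5631, 0.0926, 0.1517]
eef_rot: [-0.02, -3.14, 0.005]
wrist_force: [-0.4, 0.3, -0.7]
opening: 0.144
grip_force: 39.4
```

Emit:
move_arm --increments '[[[0, 0, 0, -0.003, -0.45, 0, 1], [0, 0, 0, -0.003, -0.915, 0, 1]]]'

```text
clock: 25.72
ee_pos: [0.5632, -0.0112, 0.1524]
eef_rot: [0.003, 3.141, 0.002]
wrist_force: [1.0, -0.3, -1.2]
opening: 0.142
grip_force: 39.4
```

Emit:
move_arm --increments '[[[0, 0, 0, -0.003, -0.45, 0, 1], [0, 0, 0, -0.003, -0.915, 0, 1]]]'

```text
clock: 25.98
ee_pos: [0.5629, -0.1219, 0.1523]
eef_rot: [0.005, 3.141, 0.002]
wrist_force: [1.6, 0.4, -1.4]
opening: 0.137
grip_force: 39.4
```

Emit:
move_arm --increments '[[[0, 0, 0, -0.003, -0.45, 0, 1], [0, 0, 0, -0.003, -0.915, 0, 1], [0, 0, 0, -0.003, -0.915, 0, 1], [0, 0, 0, -0.003, -0.915, 0, 1], [0, 0, 0, -0.003, -0.915, 0, 1], [0, 0, 0, -0.003, -0.915, 0, 1]]]'

```text
clock: 26.72
ee_pos: [0.5629, -0.2294, 0.1527]
eef_rot: [0.004, 3.141, 0.001]
wrist_force: [-0.2, -0.5, 0.5]
opening: 0.137
grip_force: 39.5
```

```bash
python3 -c "
from h import *
s=sensors.state();print(s['ee_pos'],s['eef_rot'],s['opening']*85,s['grip_force'])
print(inc((.5625,-.2322,.033),1.565))"
```

```text
[ 0.56287407 -0.229406    0.15269248] [4.30599932e-03 3.14081307e+00 1.16209304e-03] 11.682491742591543 39.45165753364563
(array([-0.0002,  0.0002, -0.001 ]), array([-0.003, -0.023, -0.997]))
```

Emit:
move_arm --increments '[[[0, 0, 0, 0, -0.02, -0.4, 1], [0, 0, 0, 0, -0.02, -0.75, 1], [0, 0, 0, 0, -0.02, -0.9, 1], [0, 0, 0, 0, -0.02, -0.985, 1], [0, 0, 0, 0, -0.02, -0.985, 1], [0, 0, 0, 0, -0.02, -0.985, 1]]]'

```text
clock: 27.48
ee_pos: [0.5632, -0.2332, 0.0353]
eef_rot: [0.008, 3.139, 0.0]
wrist_force: [0.1, 1.0, 0.5]
opening: 0.138
grip_force: 39.8
```

Emit:
move_arm --increments '[[[0, 0, 0, 0, 0, 0, 0.15], [0, 0, 0, 0, 0, 0, 0.15], [0, 0, 0, 0, 0, 0, 0.15], [0, 0, 0, 0, 0, 0.3, 0.15], [0, 0, 0, 0, 0, 0.7, 0.15], [0, 0, 0, 0, 0, 1, 0.15], [0, 0, 0, 0, 0, 1, 0.15], [0, 0, 0, 0, 0, 1, 0.15]]]'

```text
clock: 28.48
ee_pos: [0.562, -0.2336, 0.1539]
eef_rot: [-0.009, -3.141, -0.0]
wrist_force: [-0.6, -0.3, -0.0]
opening: 0.426
grip_force: 0.0
```

```bash
python3 -c "
from h import *
s=sensors.state();print(s['ee_pos'],s['opening']*85)
drills(names=DR[2:],fn='w12.png')
print(inc((.5542,.2555,.151),1.755))"
```

```text
[ 0.56195883 -0.23361883  0.15385085] 36.17120648587257
drill_thick 0.68 mid [ 0.5626 -0.2319] yaw -0.016 len 0.149
drill_long 0.88 mid [ 0.5488 -0.2824] yaw -0.008 len 0.132
(array([-0.0003, -0.0005,  0.0602]), array([-0.064,  4.073, -0.017]))
```

View pics/w12.png

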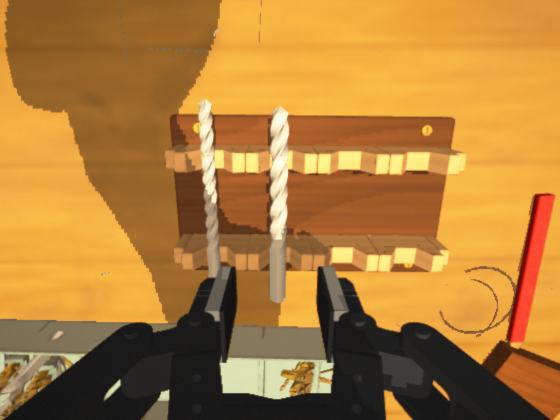

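The long and thick drills are seated in the two right places (columns 210 and 279). Next is the small one, with pick and travel chained.

Emit:
move_arm --increments '[[[0, 0, 0, 0, 0.45, 0, 0.15], [0, 0, 0, -0.014, 0.815, 0, 0.15]]]'

```text
clock: 28.88
ee_pos: [0.5604, -0.134, 0.1533]
eef_rot: [-0.009, -3.141, -0.003]
wrist_force: [0.4, 1.1, 0.1]
opening: 0.424
grip_force: 0.0
```

Emit:
move_arm --increments '[[[0, 0, 0, 0, 0.45, 0, 0.15], [0, 0, 0, -0.014, 0.815, 0, 0.15]]]'

```text
clock: 29.12
ee_pos: [0.5587, -0.0354, 0.1535]
eef_rot: [-0.006, -3.141, -0.002]
wrist_force: [1.0, 0.8, -0.2]
opening: 0.422
grip_force: 0.0
```

Emit:
move_arm --increments '[[[0, 0, 0.03, 0, 0.45, 0, 0.15], [0, 0, 0.0603, -0.014, 0.815, 0, 0.15]]]'

```text
clock: 29.38
ee_pos: [0.557, 0.0624, 0.1536]
eef_rot: [0.296, -3.127, -0.002]
wrist_force: [0.1, -0.6, 0.2]
opening: 0.427
grip_force: 0.0
```

Emit:
move_arm --increments '[[[0, 0, 0, 0, 0.45, 0, 0.15], [0, 0, 0, -0.014, 0.815, 0, 0.15]]]'

```text
clock: 29.62
ee_pos: [0.5553, 0.1601, 0.1534]
eef_rot: [0.291, -3.127, -0.002]
wrist_force: [0.3, -0.9, 0.1]
opening: 0.425
grip_force: 0.0
```

Emit:
move_arm --increments '[[[0, 0, 0, 0, 0.45, 0, 0.15], [0, 0, 0, -0.014, 0.815, 0, 0.15], [0, 0, 0, -0.014, 0.815, 0, 0.15], [0, 0, 0, -0.014, 0.815, 0, 0.15], [0, 0, 0, -0.014, 0.815, 0, 0.15]]]'

```text
clock: 30.25
ee_pos: [0.5543, 0.254, 0.1537]
eef_rot: [0.286, -3.128, 0.001]
wrist_force: [0.1, 0.7, -0.7]
opening: 0.425
grip_force: 0.0
```

```bash
python3 -c "
from h import *
s=sensors.state();print(s['ee_pos'],s['eef_rot'],s['opening']*85,s['clock'])
drills(names=DR[:2])
print(inc((.5542,.2555,.031),1.755))"
```

```text
[0.55425649 0.25400391 0.15373595] [ 2.86356264e-01 -3.12806980e+00  8.59132014e-04] 36.088557944553926 30.25
drill_black 0.87 mid [0.5382 0.3021] yaw 0.193 len 0.118
drill_small 0.87 mid [0.5534 0.2554] yaw 0.182 len 0.109
(array([-0.    ,  0.0001,  0.0005]), array([-0.002,  0.009, -1.027]))
```

Emit:
move_arm --increments '[[[0, 0, 0, 0, 0.01, -0.4, 0.15], [0, 0, 0, 0, 0.01, -0.8, 0.15], [0, 0, 0, 0, 0.01, -1, 0.15], [0, 0, 0, 0, 0.01, -1, 0.15], [0, 0, 0, 0, 0.01, -1, 0.15], [0, 0, 0, 0, 0.01, -1, 1], [0, 0, 0, 0, 0.01, -1, 1], [0, 0, 0, 0, 0.01, -1, 1], [0, 0, 0, 0, 0.01, -1, 1], [0, 0, 0, 0, 0.01, -1, 1]]]'

```text
clock: 31.65
ee_pos: [0.5547, 0.2569, 0.0356]
eef_rot: [-0.288, 3.126, 0.001]
wrist_force: [-0.3, -1.0, 5.9]
opening: 0.079
grip_force: 40.4
```

Emit:
move_arm --increments '[[[0, 0, 0, 0, 0, 0.2, 1], [0, 0, 0, 0, 0, 0.6, 1], [0, 0, 0, 0, 0, 1, 1], [0, 0, 0, 0, 0, 1, 1]]]'

```text
clock: 32.15
ee_pos: [0.5558, 0.258, 0.1585]
eef_rot: [-0.288, 3.121, 0.005]
wrist_force: [0.2, -0.4, -2.0]
opening: 0.08
grip_force: 39.6
```

Emit:
move_arm --increments '[[[0, 0, -0.03, 0.017, -0.45, 0, 1], [0, 0, -0.0603, 0.017, -0.911, 0, 1], [0, 0, -0.0603, 0.017, -0.911, 0, 1]]]'

```text
clock: 32.52
ee_pos: [0.5558, 0.1417, 0.1533]
eef_rot: [-0.02, -3.14, 0.006]
wrist_force: [0.3, 0.7, -2.3]
opening: 0.081
grip_force: 39.6
```

Emit:
move_arm --increments '[[[0, 0, 0, 0.017, -0.45, 0, 1], [0, 0, 0, 0.017, -0.911, 0, 1]]]'

```text
clock: 32.78
ee_pos: [0.5582, 0.0383, 0.154]
eef_rot: [0.003, 3.141, 0.002]
wrist_force: [0.8, -0.2, 0.1]
opening: 0.078
grip_force: 39.6
```

Emit:
move_arm --increments '[[[0, 0, 0, 0.017, -0.45, 0, 1], [0, 0, 0, 0.017, -0.911, 0, 1]]]'

```text
clock: 33.02
ee_pos: [0.5603, -0.0719, 0.154]
eef_rot: [0.005, 3.141, 0.002]
wrist_force: [0.3, 0.1, -0.4]
opening: 0.077
grip_force: 39.6
```

Emit:
move_arm --increments '[[[0, 0, 0, 0.017, -0.45, 0, 1], [0, 0, 0, 0.017, -0.911, 0, 1], [0, 0, 0, 0.017, -0.911, 0, 1], [0, 0, 0, 0.017, -0.911, 0, 1], [0, 0, 0, 0.017, -0.911, 0, 1], [0, 0, 0, 0.017, -0.911, 0, 1]]]'

```text
clock: 33.78
ee_pos: [0.5625, -0.1789, 0.1544]
eef_rot: [0.004, 3.141, 0.001]
wrist_force: [-0.3, -0.9, -0.8]
opening: 0.077
grip_force: 39.6
```

```bash
python3 -c "
from h import *
s=sensors.state();print(s['ee_pos'],s['eef_rot'],s['opening']*85,s['grip_force'])
print(inc((.5625,-.1822,.034),1.565))"
```

```text
[ 0.562508   -0.17888033  0.15440075] [4.24052105e-03 3.14096014e+00 1.29219259e-03] 6.584986016317151 39.59561884403229
(array([-0.0003,  0.0002, -0.001 ]), array([-0.   , -0.028, -1.003]))
```

Emit:
move_arm --increments '[[[0, 0, 0, 0, -0.025, -0.4, 1], [0, 0, 0, 0, -0.025, -0.75, 1], [0, 0, 0, 0, -0.025, -0.9, 1], [0, 0, 0, 0, -0.025, -0.985, 1], [0, 0, 0, 0, -0.025, -0.985, 1], [0, 0, 0, 0, -0.025, -0.985, 1]]]'

```text
clock: 34.52
ee_pos: [0.563, -0.1834, 0.037]
eef_rot: [0.008, 3.14, 0.0]
wrist_force: [0.2, -0.0, -0.6]
opening: 0.08
grip_force: 39.6
```

Emit:
move_arm --increments '[[[0, 0, 0, 0, 0, 0, 0.15], [0, 0, 0, 0, 0, 0, 0.15], [0, 0, 0, 0, 0, 0, 0.15], [0, 0, 0, 0, 0, 0.3, 0.15], [0, 0, 0, 0, 0, 0.7, 0.15], [0, 0, 0, 0, 0, 1, 0.15], [0, 0, 0, 0, 0, 1, 0.15], [0, 0, 0, 0, 0, 1, 0.15]]]'

```text
clock: 35.52
ee_pos: [0.5618, -0.1837, 0.1557]
eef_rot: [-0.009, -3.142, -0.0]
wrist_force: [-0.2, 0.9, -0.1]
opening: 0.423
grip_force: 0.0
```

```bash
python3 -c "
from h import *
s=sensors.state();print(s['ee_pos'],s['opening']*85)
drills(names=DR[1:],fn='w13.png')
print(inc((.549,.3042,.152),1.758))"
```

```text
[ 0.56178569 -0.18370819  0.15567085] 35.97501353008245
drill_small 0.91 mid [ 0.5614 -0.1832] yaw -0.011 len 0.109
drill_thick 0.65 mid [ 0.5516 -0.232 ] yaw -0.022 len 0.127
drill_long 0.97 mid [ 0.5624 -0.2825] yaw -0.004 len 0.158
(array([-0.0003, -0.0004,  0.0612]), array([-0.106,  4.062, -0.025]))
```

Emit:
move_arm --increments '[[[0, 0, 0, 0, 0.45, -0.03, 0.15], [0, 0, 0, -0.021, 0.812, -0.03, 0.15]]]'

```text
clock: 35.98
ee_pos: [0.5594, -0.0844, 0.1516]
eef_rot: [-0.009, -3.141, -0.002]
wrist_force: [0.8, 0.0, 0.2]
opening: 0.424
grip_force: 0.0
```

Emit:
move_arm --increments '[[[0, 0, 0, 0, 0.45, 0, 0.15], [0, 0, 0, -0.021, 0.812, 0, 0.15]]]'

```text
clock: 36.22
ee_pos: [0.5569, 0.0138, 0.1519]
eef_rot: [-0.006, -3.141, -0.002]
wrist_force: [0.5, -0.9, -0.1]
opening: 0.426
grip_force: 0.0
```

Emit:
move_arm --increments '[[[0, 0, 0.03, 0, 0.45, 0, 0.15], [0, 0, 0.0612, -0.021, 0.812, 0, 0.15]]]'

```text
clock: 36.48
ee_pos: [0.5543, 0.1114, 0.152]
eef_rot: [0.3, -3.127, -0.002]
wrist_force: [0.3, -0.3, 0.6]
opening: 0.426
grip_force: 0.0
```

Emit:
move_arm --increments '[[[0, 0, 0, 0, 0.45, 0, 0.15], [0, 0, 0, -0.021, 0.812, 0, 0.15]]]'

```text
clock: 36.72
ee_pos: [0.5517, 0.2086, 0.1518]
eef_rot: [0.295, -3.127, -0.002]
wrist_force: [0.8, 0.2, 0.2]
opening: 0.421
grip_force: 0.0
```

Emit:
move_arm --increments '[[[0, 0, 0, 0, 0.45, 0, 0.15], [0, 0, 0, -0.021, 0.812, 0, 0.15], [0, 0, 0, -0.021, 0.812, 0, 0.15], [0, 0, 0, -0.021, 0.812, 0, 0.15], [0, 0, 0, -0.021, 0.812, 0, 0.15]]]'

```text
clock: 37.35
ee_pos: [0.5499, 0.3021, 0.152]
eef_rot: [0.291, -3.128, 0.001]
wrist_force: [-0.8, -0.3, 0.2]
opening: 0.422
grip_force: 0.0
```

```bash
python3 -c "
from h import *
s=sensors.state();print(s['ee_pos'],s['eef_rot'],s['opening']*85,s['clock'])
drills(names=DR[:1])
print(inc((.549,.3042,.032),1.758))"
```

```text
[0.54987878 0.30209944 0.15200512] [ 2.90950388e-01 -3.12782293e+00  1.00563457e-03] 35.84349959567815 37.35
drill_black 0.84 mid [0.5491 0.3042] yaw 0.192 len 0.14
(array([0.    , 0.0001, 0.0006]), array([-0.009,  0.015, -1.003]))
```

Emit:
move_arm --increments '[[[0, 0, 0, 0, 0.015, -0.4, 0.15], [0, 0, 0, 0, 0.015, -0.8, 0.15], [0, 0, 0, 0, 0.015, -1, 0.15], [0, 0, 0, 0, 0.015, -1, 0.15], [0, 0, 0, 0, 0.015, -1, 0.15], [0, 0, 0, 0, 0.015, -1, 1], [0, 0, 0, 0, 0.015, -1, 1], [0, 0, 0, 0, 0.015, -1, 1], [0, 0, 0, 0, 0.015, -1, 1], [0, 0, 0, 0, 0.015, -1, 1]]]'

```text
clock: 38.7
ee_pos: [0.5504, 0.3057, 0.0339]
eef_rot: [-0.293, 3.125, 0.002]
wrist_force: [0.1, -0.9, 7.6]
opening: 0.133
grip_force: 40.2
```

Emit:
move_arm --increments '[[[0, 0, 0, 0, 0, 0.2, 1], [0, 0, 0, 0, 0, 0.6, 1], [0, 0, 0, 0, 0, 1, 1], [0, 0, 0, 0, 0, 1, 1]]]'

```text
clock: 39.2
ee_pos: [0.5512, 0.3069, 0.1568]
eef_rot: [-0.292, 3.121, 0.006]
wrist_force: [0.9, -0.8, -0.1]
opening: 0.127
grip_force: 39.3
```

Emit:
move_arm --increments '[[[0, 0, -0.03, 0.028, -0.45, 0, 1], [0, 0, -0.0612, 0.028, -0.909, 0, 1], [0, 0, -0.0612, 0.028, -0.909, 0, 1]]]'

```text
clock: 39.58
ee_pos: [0.5529, 0.1905, 0.1515]
eef_rot: [-0.019, -3.14, 0.006]
wrist_force: [-0.0, 0.7, -0.3]
opening: 0.133
grip_force: 39.3
```

Emit:
move_arm --increments '[[[0, 0, 0, 0.028, -0.45, 0, 1], [0, 0, 0, 0.028, -0.909, 0, 1]]]'

```text
clock: 39.83
ee_pos: [0.5564, 0.0875, 0.1522]
eef_rot: [0.004, 3.141, 0.002]
wrist_force: [0.9, 0.1, -0.6]
opening: 0.129
grip_force: 39.3
```

Emit:
move_arm --increments '[[[0, 0, 0, 0.028, -0.45, 0, 1], [0, 0, 0, 0.028, -0.909, 0, 1]]]'

```text
clock: 40.08
ee_pos: [0.5599, -0.0224, 0.1522]
eef_rot: [0.005, 3.141, 0.002]
wrist_force: [1.0, 0.2, -1.1]
opening: 0.134
grip_force: 39.3
```

Emit:
move_arm --increments '[[[0, 0, 0, 0.028, -0.45, 0, 1], [0, 0, 0, 0.028, -0.909, 0, 1], [0, 0, 0, 0.028, -0.909, 0, 1], [0, 0, 0, 0.028, -0.909, 0, 1], [0, 0, 0, 0.028, -0.909, 0, 1], [0, 0, 0, 0.028, -0.909, 0, 1]]]'

```text
clock: 40.83
ee_pos: [0.5633, -0.1292, 0.1526]
eef_rot: [0.004, 3.141, 0.001]
wrist_force: [0.3, -0.1, -0.9]
opening: 0.129
grip_force: 39.4
```

```bash
python3 -c "
from h import *
s=sensors.state();print(s['ee_pos'],s['eef_rot'],s['opening']*85,s['grip_force'])
print(inc((.5625,-.1322,.034),1.565))"
```

```text
[ 0.56331857 -0.12920044  0.15259658] [4.11431469e-03 3.14089146e+00 1.30562505e-03] 10.92544267014805 39.38339352607727
(array([-0.0003,  0.0002, -0.001 ]), array([-0.007, -0.025, -0.988]))
```

Emit:
move_arm --increments '[[[0, 0, 0, 0, -0.02, -0.4, 1], [0, 0, 0, 0, -0.02, -0.75, 1], [0, 0, 0, 0, -0.02, -0.9, 1], [0, 0, 0, 0, -0.02, -0.985, 1], [0, 0, 0, 0, -0.02, -0.985, 1], [0, 0, 0, 0, -0.02, -0.985, 1]]]'

```text
clock: 41.58
ee_pos: [0.5638, -0.1331, 0.0352]
eef_rot: [0.008, 3.14, 0.0]
wrist_force: [-0.6, -1.0, 0.1]
opening: 0.129
grip_force: 39.8
```

Emit:
move_arm --increments '[[[0, 0, 0, 0, 0, 0, 0.15], [0, 0, 0, 0, 0, 0, 0.15], [0, 0, 0, 0, 0, 0, 0.15], [0, 0, 0, 0, 0, 0.3, 0.15], [0, 0, 0, 0, 0, 0.7, 0.15], [0, 0, 0, 0, 0, 1, 0.15], [0, 0, 0, 0, 0, 1, 0.15]]]'

```text
clock: 42.45
ee_pos: [0.5644, -0.1333, 0.157]
eef_rot: [0.009, 3.137, -0.001]
wrist_force: [-0.1, -0.9, -0.3]
opening: 0.425
grip_force: 0.0
```

Emit:
move_arm --increments '[[[0, 0, 0, -0.2, -0.35, 0.4, 0.15], [0, 0, 0, -0.2, -0.7, 0.9, 0.15], [0, 0, 0, -0.2, -0.7, 0.9, 0.15], [0, 0, 0, -0.2, -0.7, 0.9, 0.15], [0, 0, 0, -0.2, -0.7, 0.9, 0.15]]]'

```text
clock: 43.08
ee_pos: [0.5385, -0.2159, 0.2607]
eef_rot: [-0.006, -3.14, -0.003]
wrist_force: [0.5, 0.8, -0.3]
opening: 0.425
grip_force: 0.0
```

```bash
python3 -c "
from h import *
s=sensors.state();print(s['ee_pos'],s['opening']*85,s['clock'])
drills()
a=grab('wrist')[0];b=grab('side')[0][120:350,160:400];c=cv2.resize(b,(400,383))
cv2.imwrite('pics/end.png',np.hstack([cv2.resize(a,(400,383)),c])[:,:,::-1])"
```

```text
[ 0.5384672  -0.21590975  0.26066323] 36.10431313468587 43.075
drill_black 0.69 mid [ 0.5621 -0.1324] yaw -0.02 len 0.138
drill_small 0.79 mid [ 0.561  -0.1831] yaw -0.005 len 0.108
drill_thick 0.8 mid [ 0.5625 -0.2321] yaw -0.018 len 0.148
drill_long 0.77 mid [ 0.5617 -0.2824] yaw -0.003 len 0.156
```

View pics/end.png

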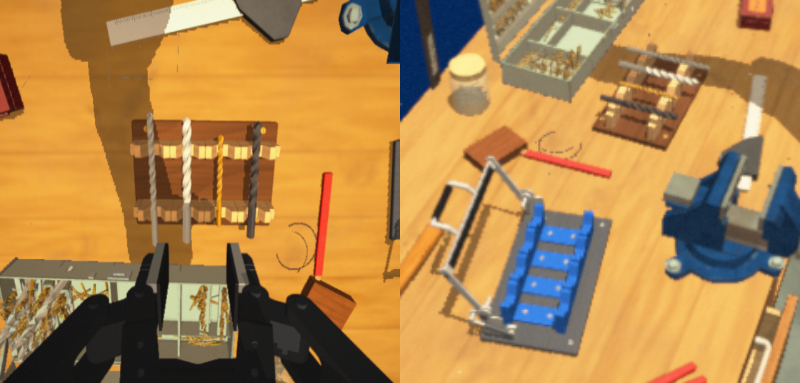

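All four drills are seated in order at 50 mm spacing. The bar is open and the arm is clear.

```bash
python3 -c "
from plant import ticket
print(ticket.job_done())"
```

```text
the job is handed in; nothing more can be done
None
```

The job is handed in (no verdict was returned): my last pictures show the bar open and all four drills seated in the bench rack in their original order, black, small, thick, long from left to right.

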